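Seat a dent-repair sample panel in the tilted inspection stand and latch it

TASK

Take the steel dolly block off the sample panel and lay it in the empty grey tray. Then, without lifting the panel, push it off the stand's level shelf so that it slides down the tilted deck by itself and comes fully home in the corner of the two fences. Last, click the stand's keeper lever round by its thumb peg, one notch at a time with a short rest (about half a second) in each notch and never beyond, to the fifth of its six notches, where its tongue lies straight across the panel; leave the tape roll, the pry wedge and the screwdriver where they lie.

Things in the scene. Friction and masses are not known exactly. Their poses are not given: they have to be found in the camera images.
- stand: Inspection stand, fixed. Origin on the table under the middle of the brink: the level edge, along the stand's x, where shelf meets deck. Black slippery level shelf, 150 mm above the table: y 0 to 210, x -180 to 120 mm. From the brink a black slippery deck slopes down towards the stand's -y at 26 degrees, 290 mm long, x -180 to 120 mm.
- corner: Locating corner on the sloping deck, 250 mm down the slope from the brink at the stand's x = 0. Origin on the deck where the inner faces of two aluminium fences meet; z = deck normal, up. x and y run uphill along the fences, x turned 35 degrees counterclockwise from the stand's x. Fences 14 mm high, 12 thick, at negative y (130 long along x) and negative x (200 long along y).
- home (a point): Where the panel's origin is when it is fully home: at x = 45, y = 60, z = 0 mm in the corner frame, its short (90 mm) side on the fence along x, its long (120 mm) side on the fence along y, panel y parallel to corner y. Fixed to the stand.
- panel: Sample panel: loose flat bare aluminium plate 90 (x) x 120 (y) x 10 (z) mm, about 0.3 kg, a small round dent mark on top. Origin: centre of its underside. Starts on the shelf, middle about 105 mm from the brink, its x within 15 degrees of 35 degrees (counterclockwise) from the stand's x, so roughly square to the fences. With its middle some 15 mm over the brink it tips and slides down.
- dolly: Dolly: loose solid dark steel block 76 (x) x 44 (y) x 30 (z) mm with rounded edges, 0.45 to 0.9 kg. Origin at the centre of its underside. It starts lying flat on the panel.
- tray: Open grey plastic tray, fixed on the table, 170 (x) x 140 (y) x 45 (z) mm outside, walls and floor 4 to 5 mm. Origin under its centre at table height.
- lever (a joint): Keeper lever angle (rad) about the deck normal at pivot, growing clockwise seen from above. A sprung plunger clicks it into six notches: 0, 0.35, 0.70, 1.05, 1.40, 1.75 (first to sixth). Starts in the first or second. Pushed past the crest half way between two notches it snaps on into the next and stays; that takes about 2 to 5 N at the peg.
- pivot (a point): Where the lever's axis meets the deck: corner frame x = -50, y = 70, z = 0 mm. Lever: flat steel bar 18 wide, 6 thick, underside 15.5 mm above the deck; tongue 100 mm one way, handle 90 mm the other way. In the fifth notch the tongue points along corner +x over the panel, the handle along -x. Six steel studs on the deck, 56 mm from the axis, show the handle's directions in notches one to six.
- thumb_peg (a point): Centre of the top of the white thumb peg on the lever's handle: round, along the deck normal, 16 mm diameter, from 21 to 61 mm above the deck, 80 mm from the axis. In the corner frame it is at x = -50 + 80 cos(a), y = 70 + 80 sin(a) mm, a = 4.54 rad - lever angle.
- tape_roll: Bystander, to be left alone: roll of tape lying flat, outer diameter 104 mm, height 45 mm. Origin at the centre of its underside.
- screwdriver: Bystander, to be left alone: screwdriver with a red handle lying on the table, 200 mm long. Origin at the middle of its underside.
- wedge: Bystander, to be left alone: white plastic pry wedge lying near the tray, 120 x 50 x 22 mm. Origin at the centre of its underside.
Mind the look-alikes: they are no part of the job. Of the things like the panel, leave any that is brown; of the rest the larger one is meant.

How it is judged (in metres and radians):
On the way, in this order (a step that is already met when the one before it is completed fails the run):
1. the dolly lies in the tray, let go (x of dolly in the frame of tray between -0.075 and 0.075 m and y of dolly in the frame of tray between -0.06 and 0.06 m and z of dolly in the frame of tray below 0.03 m and linear speed of dolly below 0.02 m/s and contact force between the fingers and dolly below 0.1 N), for 0.2 s.
2. the panel is home against both fences, flat on the deck, at rest and not touched by the robot (x of panel in the frame of corner between 0.041 and 0.049 m and y of panel in the frame of corner between 0.056 and 0.064 m and z of panel in the frame of corner between -0.003 and 0.003 m and angle between the y axis of panel and the y axis of corner, either way round below 0.05 rad and angle between the z axis of panel and the z axis of corner, either way round below 0.05 rad and linear speed of panel below 0.02 m/s and contact force between each of the arm, the fingers and panel below 0.1 N), for 0.2 s.
3. the lever rests in the third notch (value of joint lever between 0.61 and 0.79 rad), for 0.2 s.
4. the lever rests in the fourth notch (value of joint lever between 0.96 and 1.14 rad), for 0.2 s.
5. the lever rests in the fifth notch (value of joint lever between 1.31 and 1.49 rad), for 0.2 s.
At the end, for the whole second after the job is handed in: Dolly at rest in the tray (within 75 mm along its x, 60 mm along its y, underside below 30 mm); panel at rest, untouched, flat on the deck (3 mm) and against both fences (within 4 mm of home, 0.05 rad); lever resting in its fifth notch (1.40 within 0.09 rad) (all of step 1 and all of step 2 and all of step 5 and velocity of joint lever between -0.1 and 0.1 rad/s).
It fails at once if the panel is lifted (its middle more than 35 mm above the shelf) (height (world z) of panel above 0.185 m).
It fails at once if the lever goes beyond the fifth notch (value of joint lever above 1.6 rad).
It fails at once if a bystander is moved by more than 30 mm (distance of any of tape_roll, screwdriver, wedge from where it was at the start of the episode above 0.03 m).
It also fails if it takes over 72 s, if anything falls off the work surface, if the arm or the gripper's body presses on something with over 40 N, if the wrist force passes 120 N, or if a joint passes its speed limit or range.

ROBOT

A 6-joint arm with a two-finger parallel gripper is mounted at the origin on the work surface. World frame = base frame: x ahead of the robot, y to its left, z up, the work surface at z = 0. Lengths are in mm, angles in rad, forces in N, time in s.
With the tool pointing down it reaches from about 225 to 725 mm from the base axis. Payload 3.1 kg.
Tool frame: the origin (TCP) lies at the very end of the fingers, on their centre line; the grasp point (between the pads) lies 19 mm behind it; z points along the fingers, y is the direction in which the jaws open and shut (so a half turn about z gives the same grasp; the last joint's range is limited). The gripper opens to 85 mm and grips with 20 to 120 N. Pads are 22 mm wide; open, the fingers measure 114 mm over their backs; the gripper's body (76 mm by 85 mm) begins 54 mm behind the grasp point. The pads swing forward as they close: fully open they stand 13 mm farther back than shut.
Start: joints at [1.04, 0.048, 0.099, 1.622, 0, 1.443], TCP at [205.804, 482.972, 231.312] pointing down, gripper open.
Joint ranges: [-2.91, 2.91], [-0.99, 1.94], [-1.21, 1.42], [-2.12, 2.29], [-1.49, 1.47], [-3.14, 3.14]. Speed limits (rad/s): [2.79, 2.79, 3.14, 3.14, 3.14, 3.14].

INTERFACE

Orientations are given as a rotation vector (axis times angle).
In Python, from station import sensors, camera, job, models gives the robot as it stands.
- The arm moves only by the shell command python3 -m jog 'ROWS'. ROWS is JSON, a list of rows, each a list of 3 entries, a list of its own where there are three numbers: the finger opening in m, from 0 to 0.0854, then the shift along the world's x, y, z in m, then the turn about the world's z in rad. A call has 1 to 10 rows; each row shifts and turns the pose as measured when the row begins; what a row does not reach is not made up. A row lasts 1/12 s, in which the tool goes at most 41.7 mm and 7.16 degrees, less where a joint would pass 70% of its speed; a pose out of reach is approached as far as the arm can. A call with a gripper value outside its range is refused whole. The fingers move at their own pace and stop on an object; the grip force is fixed at half the most. Time passes only in rows, so rows that do not move let the fingers close. It gives the time, the measured TCP pose, the force and the opening at its end, in the units of the state.
- sensors.sense(): the state, without advancing time (a new reading comes with each control period).
- camera(name): name is "scene" or "top"; returns a dict with "image" (400x640x3 uint8, red, green, blue), "intrinsics" (3x3 intrinsics, pixels), "extrinsics" (4x4, takes a point from camera to world coordinates). Camera axes: x right, y up, looking along -z (the intrinsics and any distortion apply to the point x, -y, -z); pixel columns grow to the right and rows downward; lengths in mm; the calibration is good to about 2 mm. A picture is of the moment at which its call begins. There is no depth.
- job.hand_in(): hands the job in, once; it reports no verdict.
Trained networks look in a picture, given as the dict that the camera call returned (one of the last four; its "shot" number tells which), for a name from the list of things; names that differ only in an ending like _2 or _b are one class to them, and where a whole thing is asked for, a point or a joint stands for the part that bears it (a point fixed in the world has none). Each returns a list of dicts, best first, with "p" (0 to 1); they miss things now and then, are a little off and sometimes report something else, mostly with a low value. They report only what shows in the picture. A call takes as long as a camera call. They do not tell look-alikes from the thing itself.
- models.spot_in(picture, name): "position" ([column, row] in pixels, amid what is visible of it).
- models.regions_of(picture, name): "pixels" (400x640 bool, what is visible of it) and "position" ([column, row] in pixels, amid what is visible of it).
- models.spot_point(picture, name): "position" ([column, row] in pixels: a listed point, or the origin of a listed thing).
The state is a dict: "time": time; "joints": joint angles; "qvel": joint speeds; "joint_torque": joint torques, N m; "eef_pos": TCP position; "ee_rot": TCP orientation; "force": force on the tool from outside, world axes, zero at the start; "moment": the same for the moment, N m; "grip_width": finger opening in mm.
Only numpy, scipy, OpenCV 4.12 (cv2) and the standard library are available. Lean on these libraries where they do the work, as an engineer would, in place of code of your own. Each camera call takes 0.05 s, during which the arm holds its last target. There are 200 camera calls.

## Working session

There is one attempt and no reset: what is moved stays moved. The work goes in short steps, Python scripts to look and compute and a shell command to move; the robot and the scene stay as the last step left them, time stands still between calls to the robot, and variables do not carry over. Pictures are saved under pics/ and viewed, about 8 in all and at most 12, crops included, and the job is handed in when it is done.

```bash
mkdir -p pics; ls
cat > h.py <<'E'
import numpy as np, cv2
from station import sensors, camera, job, models
def save(p,f,crop=None,s=1):
    im=p["image"][:,:,::-1]
    if crop: im=im[crop[1]:crop[3],crop[0]:crop[2]]
    cv2.imwrite(f,cv2.resize(im,None,fx=s,fy=s,interpolation=cv2.INTER_CUBIC))
def ray(p,px):
    K=np.array(p["intrinsics"]);E=np.array(p["extrinsics"])
    d=np.linalg.solve(K,[px[0],px[1],1.]);d=E[:3,:3]@[d[0],-d[1],-d[2]]
    return E[:3,3],d
def onz(p,px,z):
    o,d=ray(p,px);return o+d*(z-o[2])/d[2]
def proj(p,X):
    K=np.array(p["intrinsics"]);E=np.array(p["extrinsics"])
    c=E[:3,:3].T@(np.asarray(X,float)-E[:3,3]);q=K@[c[0],-c[1],-c[2]];return q[:2]/q[2]
def tri(p1,a,p2,b):
    o1,d1=ray(p1,a);o2,d2=ray(p2,b)
    s=np.linalg.lstsq(np.c_[d1,-d2],o2-o1,rcond=None)[0]
    x,y=o1+s[0]*d1,o2+s[1]*d2
    return (x+y)/2,np.linalg.norm(x-y)
E
python3 - <<'E'
from h import *
a=camera("top");b=camera("scene")
save(a,"pics/top.png");save(b,"pics/scene.png")
for n in "stand corner home panel dolly tray lever pivot thumb_peg tape_roll wedge screwdriver".split():
    for k,p in (("t",a),("s",b)):
        try: r=models.spot_point(p,n)
        except Exception as e: r=[];print(e)
        print(n,k,[(np.round(q["position"]),round(q["p"],2)) for q in r[:4]])
print({k:a[k] for k in a if k!="image"},b["extrinsics"])
print(sensors.sense())
E
```

```text
pics
stand t [(array([286., 157.]), 0.71)]
stand s [(array([402., 199.]), 0.69), (array([376., 252.]), 0.6)]
corner t [(array([352., 162.]), 0.57)]
corner s [(array([300., 267.]), 0.75)]
home t [(array([333., 155.]), 0.92)]
home s []
panel t [(array([185., 281.]), 0.95), (array([240., 246.]), 0.91), (array([245., 164.]), 0.64), (array([438., 211.]), 0.47)]
panel s [(array([393., 123.]), 0.94), (array([372., 167.]), 0.76), (array([405., 201.]), 0.72)]
dolly t [(array([248., 162.]), 0.87)]
dolly s [(array([402., 201.]), 0.87), (array([234., 329.]), 0.52)]
tray t [(array([440., 212.]), 0.81)]
tray s [(array([202., 268.]), 0.63)]
it knows: corner, dolly, home, panel, pivot, screwdriver, stand, tape_roll, thumb_peg, tray, wedge
lever t []
it knows: corner, dolly, home, panel, pivot, screwdriver, stand, tape_roll, thumb_peg, tray, wedge
lever s []
pivot t [(array([342., 187.]), 0.58)]
pivot s [(array([304., 242.]), 0.78)]
thumb_peg t [(array([375., 190.]), 0.61)]
thumb_peg s [(array([271., 245.]), 0.97)]
tape_roll t [(array([176., 221.]), 0.86)]
tape_roll s [(array([435., 165.]), 0.88), (a
[... 939 characters left out ...]
000e+00  0.00000000e+00  0.00000000e+00  1.00000000e+00]]
{'time': 1.2, 'joints': array([1.04020913e+00, 4.80130797e-02, 9.92010961e-02, 1.62196073e+00,
       2.12585584e-05, 1.44298962e+00]), 'qvel': array([0.00047469, 0.00161277, 0.00012719, 0.00148133, 0.00092121,
       0.00093311]), 'joint_torque': array([-3.61167777e-04, -3.38653564e+01,  3.20156372e+01,  1.51737724e-03,
       -4.35444645e-04, -1.70291194e-07]), 'eef_pos': array([205.8025002 , 482.99241735, 231.30529762]), 'ee_rot': array([-6.28415535e-01, -3.07808705e+00, -4.59019978e-05]), 'force': array([ 0.39222973,  0.65289809, -0.42048933]), 'moment': array([0.04177661, 0.06029109, 0.02655657]), 'grip_width': 85.86895669381931}
```

View images.

View pics/top.png

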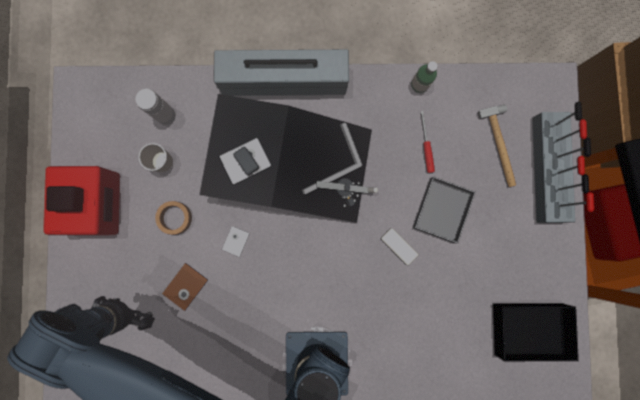

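View pics/scene.png

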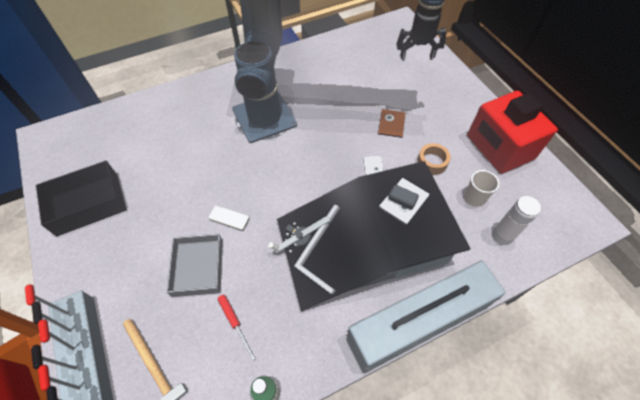

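Candidates for the panel: brown plate (top 185,287) → excluded by colour; small white plate (236,241) → smaller; bare plate on the shelf (246,161) under the dolly → the larger non‑brown, the one meant. Confirming with one enlarged crop.

```bash
python3 -c "
import cv2
im=cv2.imread('pics/top.png')[88:236,196:384];cv2.imwrite('pics/c1.png',cv2.resize(im,None,fx=4,fy=4,interpolation=cv2.INTER_CUBIC))"
```

```text
(no output)
```

View pics/c1.png

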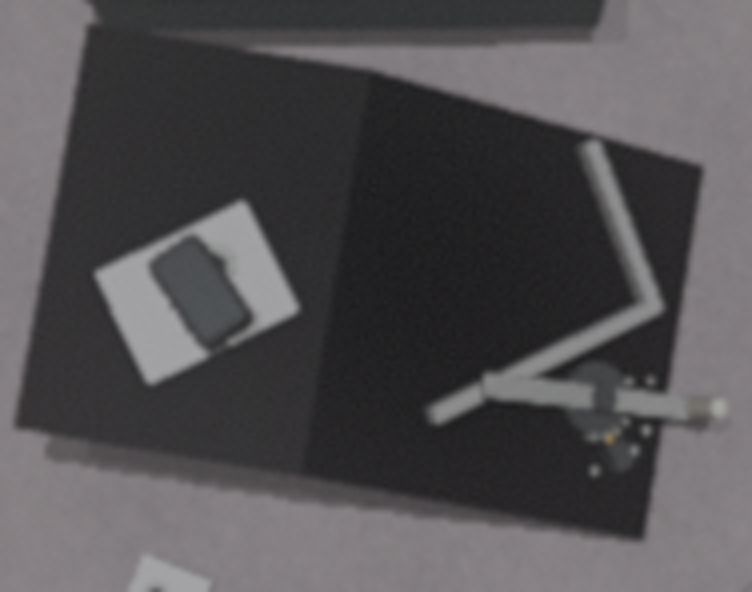

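```bash
cat >> h.py <<'E'
from scipy.optimize import least_squares
S26,C26=np.sin(np.radians(26)),np.cos(np.radians(26))
def stand2w(s,P):
    x,y,t=s;c,n=np.cos(t),np.sin(t);P=np.asarray(P,float)
    return np.array([x+c*P[0]-n*P[1],y+n*P[0]+c*P[1],P[2]])
def deck(u,v,h): # u=stand x, v along slope upward(neg down), h normal
    return np.array([u,v*C26-h*S26,150+v*S26+h*C26])
def corner(X,Y,Z):
    t=np.radians(35);return deck(X*np.cos(t)-Y*np.sin(t),-250+X*np.sin(t)+Y*np.cos(t),Z)
E
python3 - <<'E'
from h import *
class F(dict):pass
cr=lambda a:np.array(a)/4+[196-.375,88-.375]
p=camera("top");q=camera("scene")
pts=[((120,210,150),(90,25)),((-180,210,150),(17,428)),((120,0,150),(370,72)),((-180,0,150),(303,473)),(deck(120,-290,0),(702,167)),(deck(-180,-290,0),(643,540))]
f=lambda s:np.concatenate([proj(p,stand2w(s,P))-cr(c) for P,c in pts])
r=least_squares(f,[500,30,-.1]);s=r.x
print("stand",s,np.round(r.fun,1))
np.save("stand.npy",s)
for n,P in (("corner",corner(0,0,0)),("pivot",corner(-50,70,0)),("home",corner(45,60,0)),("pivottop",corner(-50,70,21.5))):
    W=stand2w(s,P);print(n,np.round(W,1),proj(p,W).round(1),proj(q,W).round(1))
for i,L in enumerate(np.arange(6)*.35):
    a=4.54-L;W=stand2w(s,corner(-50+80*np.cos(a),70+80*np.sin(a),61));print(i+1,W.round(1),proj(p,W).round(1),proj(q,W).round(1))
for z in (160,): 
    C=np.array([onz(p,cr(c),z)[:2] for c in [(244,200),(300,307),(150,384),(95,273)]]);print("panel",C.round(1),C.mean(0),[np.linalg.norm(C[i]-C[i-1]).round(1) for i in range(4)],[np.degrees(np.arctan2(*(C[i]-C[i-1])[::-1])).round(1) for i in range(4)])
for n in("dolly","panel","tray","wedge"):
  for pp,k in((p,"t"),(q,"s")):
    for g in models.regions_of(pp,n)[:3]:
        m=g["pixels"].astype(np.uint8);cs,_=cv2.findContours(m,0,1);c=max(cs,key=cv2.contourArea)[:,0]
        z={"dolly":188,"panel":160,"tray":45,"wedge":22}[n]
        W=np.array([onz(pp,x,z)[:2] for x in c],np.float32)
        print(n,k,round(g["p"],2),g["position"],cv2.minAreaRect(W))
print(tri(p,models.spot_point(p,"tray")[0]["position"],q,models.spot_point(q,"tray")[0]["position"]))
print(sensors.sense()["time"])
E
```

```text
stand [ 6.53920616e+02  9.81148924e+01 -1.70104352e-01] [-0.6 -0.4 -0.9  0.2  0.5 -0.6 -0.3  0.8  0.8 -0.3  0.7  0.1]
corner [ 615.9 -123.3   40.4] [355.2 163.6] [302.  265.4]
pivot [540.3 -84.2  53. ] [343.1 187.4] [303.3 236.8]
home [629.7 -57.4  73.3] [334.4 157.6] [324.8 255.6]
pivottop [538.7 -93.5  72.3] [346.6 187.3] [299.9 234.7]
1 [ 558.2 -180.5   76. ] [375.3 180.6] [274.8 251.8]
2 [ 530.6 -182.4   72.9] [376.  189.8] [270.6 244.5]
3 [ 503.6 -175.5   73.9] [373.9 198.6] [269.2 235.8]
4 [ 480.5 -160.8   79.1] [369.3 206.2] [270.7 226.7]
5 [ 464.2 -140.    87.7] [362.8 211.5] [274.9 218.1]
6 [ 456.4 -115.7   98.8] [355. 214.] [281.1 211.1]
panel [[674.9 169.3]
 [597.2 129.1]
 [542.6 236.1]
 [622.7 275.9]] [609.35537968 202.61103742] [np.float64(118.7), np.float64(87.5), np.float64(120.2), np.float64(89.5)] [np.float64(-63.9), np.float64(-152.6), np.float64(117.1), np.float64(26.4)]
dolly t 0.97 [247.0, 160.2] ((603.0845336914062, 195.72239685058594), (83.80477905273438, 48.201148986816406), 36.59331130981445)
dolly s 0.7 [401.4, 193.6] ((608.6170654296875, 187.1416015625), (7
[... 1123 characters left out ...]
8125, -86.69298553466797), (60.041419982910156, 197.86871337890625), 6.577138423919678)
tray s 0.32 [362.7, 237.4] ((586.6299438476562, 91.99961853027344), (569.6031494140625, 366.230224609375), 82.3215560913086)
wedge t 0.83 [398.6, 245.5] ((357.22454833984375, -258.59979248046875), (122.06332397460938, 50.71661376953125), 44.343040466308594)
wedge s 0.67 [228.0, 217.6] ((360.96759033203125, -263.0892639160156), (122.99735260009766, 53.40257263183594), 45.17656326293945)
wedge s 0.54 [405.2, 205.4] ((547.1182861328125, 263.17462158203125), (104.69752502441406, 145.00518798828125), 25.608110427856445)
(array([ 473.2792877 , -396.64922787,   -3.54008331]), np.float64(0.11401730237818512))
1.8
```

The crop confirms it: dented bare plate with the dolly on it, dolly long axis ≈36° in world; lever handle/peg at (375,190) = second notch. Moving over the dolly.

```bash
python3 -m jog '[[0.085,[0.03,-0.022,0.004],0.105],[0.085,[0.03,-0.022,0.004],0.105],[0.085,[0.03,-0.022,0.004],0.105],[0.085,[0.03,-0.022,0.004],0.105],[0.085,[0.03,-0.022,0.004],0.105],[0.085,[0.03,-0.022,0.004],0.105],[0.085,[0.03,-0.022,0.004],0.105],[0.085,[0.03,-0.022,0.004],0.105],[0.085,[0.03,-0.022,0.004],0.105],[0.085,[0.03,-0.022,0.004],0.105]]'
```

```text
time: 2.63
eef_pos: [508.2, 257.8, 272.2]
ee_rot: [1.09, -2.945, -0.001]
force: [-0.3, 1.2, 0.1]
grip_width: 85.1
```

```bash
python3 -m jog '[[0.085,[0.032,-0.021,0],-0.03],[0.085,[0.032,-0.021,0],-0.03],[0.085,[0.032,-0.02,-0.01],-0.02],[0.085,[0,0,-0.02],0],[0.085,[0,0,0],0]]'
cat > y.py <<'E'
from h import *
s=sensors.sense();r=s["ee_rot"];p=s["eef_pos"]
print(p.round(1),"toolY",round((2*np.degrees(np.arctan2(r[1],r[0]))-90)%180,1),"F",s["force"].round(1),"w",round(s["grip_width"],1),s["time"],s["joints"].round(2))
E
python3 - <<'E'
exec(open("y.py").read())
for k in("top","scene"):
    q=camera(k)
    for g in models.regions_of(q,"dolly")[:1]: print(g["p"],g["position"],int(g["pixels"].sum()))
save(q,"pics/s2.png",(320,100,500,240),4)
E
```

```text
time: 3.05
eef_pos: [615.9, 184.9, 239.1]
ee_rot: [-0.958, 2.991, -0.003]
force: [-0.8, -0.1, -1.9]
grip_width: 85.2
[615.9 184.9 239.1] toolY 125.5 F [-0.8 -0.1 -1.9] w 85.2 3.05 [ 0.19  0.37  0.49  1.69 -0.   -0.43]
0.66 [254.4, 165.8] 85
0.71 [405.8, 200.8] 220
```

View pics/s2.png

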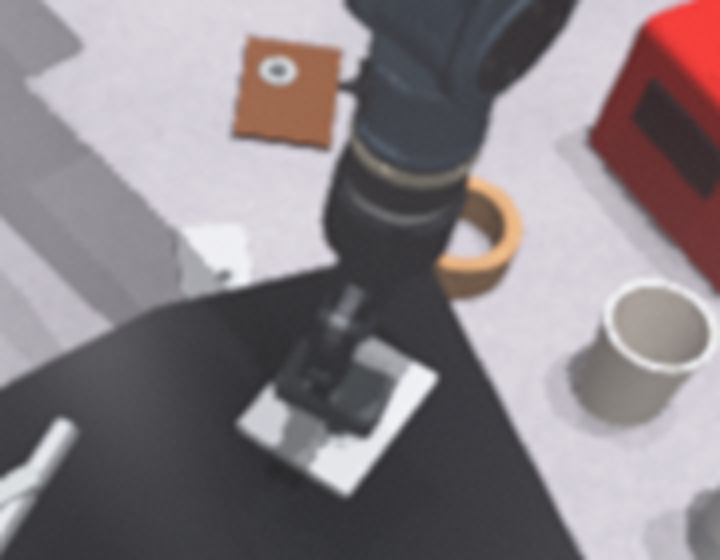

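```bash
python3 -m jog '[[0.085,[-0.012,0.01,0],0],[0.085,[0,0,0],0],[0.085,[0,0,0],0]]'; python3 y.py
```

```text
time: 3.5
eef_pos: [603.2, 200.8, 254.1]
ee_rot: [-0.964, 2.967, -0.006]
force: [0.3, -0.4, -0.5]
grip_width: 84.9
[603.2 200.8 254.1] toolY 126.0 F [ 0.3 -0.4 -0.5] w 84.9 3.5 [ 0.22  0.33  0.47  1.69 -0.   -0.41]
```

```bash
python3 -m jog '[[0.085,[0,-0.004,-0.02],0],[0.085,[0,0,-0.02],0],[0.085,[0,0,-0.015],0],[0.085,[0,0,-0.008],0],[0.085,[0,0,0],0],[0.085,[0,0,0],0]]'; python3 y.py
```

```text
time: 4.0
eef_pos: [605.1, 201.3, 202.7]
ee_rot: [-0.969, 2.942, -0.011]
force: [-0.2, 0.6, 0.9]
grip_width: 85.1
[605.1 201.3 202.7] toolY 126.5 F [-0.2  0.6  0.9] w 85.1 4.0 [ 0.22  0.29  0.32  1.55 -0.   -0.42]
```

```bash
python3 -m jog '[[0.085,[-0.002,-0.005,-0.012],0],[0.085,[0,0,-0.012],0],[0.085,[0,0,-0.008],0],[0.085,[0,0,-0.004],0],[0.085,[0,0,0],0]]'; python3 y.py
```

```text
time: 4.42
eef_pos: [605.8, 197.6, 171.2]
ee_rot: [-0.967, 2.931, -0.012]
force: [-0.5, -0.8, -0.3]
grip_width: 84.9
[605.8 197.6 171.2] toolY 126.5 F [-0.5 -0.8 -0.3] w 84.9 4.4167 [ 0.21  0.28  0.23  1.47 -0.   -0.43]
```

```bash
python3 -m jog '[[0.085,[-0.002,-0.001,-0.006],0],[0.085,[0,0,-0.002],0],[0.04,[0,0,0],0],[0.04,[0,0,0],0],[0.03,[0,0,0],0],[0.03,[0,0,0],0],[0.03,[0,0,0],0],[0.03,[0,0,0],0],[0.03,[0,0,0],0]]'; python3 y.py
```

```text
time: 5.17
eef_pos: [604.4, 197.0, 163.9]
ee_rot: [-0.967, 2.93, -0.012]
force: [0.1, 0.4, -0.7]
grip_width: 42.9
[604.4 197.  163.9] toolY 126.5 F [ 0.1  0.4 -0.7] w 42.9 5.1667 [ 0.21  0.27  0.21  1.46 -0.   -0.43]
```

```bash
python3 -m jog '[[0.02,[0,0,0.01],0],[0.02,[0,0,0.02],0],[0.02,[0,0,0.03],0],[0.02,[0,0,0.03],0],[0.02,[0,0,0.02],0],[0.02,[0,0,0],0]]'
python3 - <<'E'
exec(open("y.py").read())
q=camera("scene");save(q,"pics/s3.png",(320,100,500,240),4)
print([(g["position"],g["p"]) for g in models.spot_in(q,"panel")],[(g["position"],g["p"]) for g in models.spot_in(q,"dolly")])
E
```

```text
time: 5.67
eef_pos: [596.6, 195.3, 267.6]
ee_rot: [-0.975, 2.954, -0.008]
force: [-0.2, -0.1, -2.8]
grip_width: 43.0
[596.6 195.3 267.6] toolY 126.5 F [-0.2 -0.1 -2.8] w 43.0 5.6667 [ 0.21  0.31  0.46  1.7  -0.   -0.43]
[([404.3, 200.5], 0.96), ([393.9, 122.4], 0.78), ([374.8, 164.5], 0.53), ([440.6, 157.3], 0.45)] [([414.5, 171.3], 0.69)]
```

View pics/s3.png

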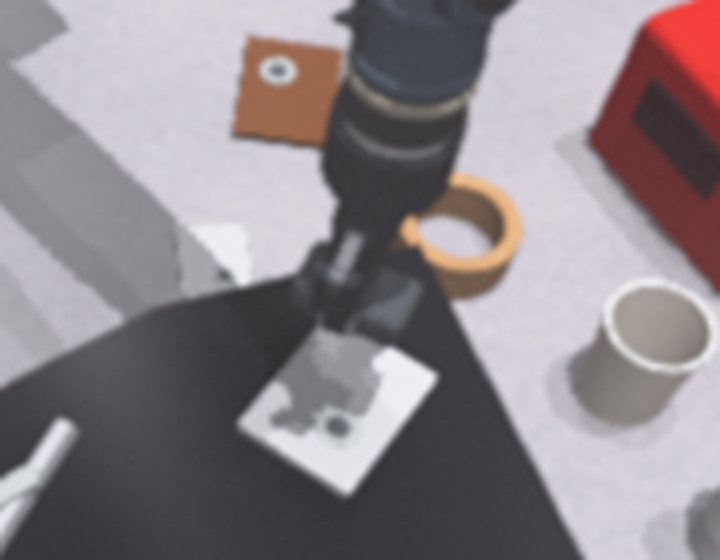

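```bash
R='ignored'; python3 -m jog '[[0.02,[-0.006,-0.015,0],0.03],[0.02,[-0.006,-0.03,0],0.03],[0.02,[-0.006,-0.03,0],0.03],[0.02,[-0.006,-0.03,0],0.03],[0.02,[-0.006,-0.03,0],0.03],[0.02,[-0.006,-0.03,0],0.03],[0.02,[-0.006,-0.03,0],0.03],[0.02,[-0.006,-0.03,0],0.03],[0.02,[-0.006,-0.03,0],0.03],[0.02,[-0.006,-0.03,0],0.03]]'
python3 -m jog '[[0.02,[-0.006,-0.03,0],0.03],[0.02,[-0.006,-0.03,0],0.03],[0.02,[-0.006,-0.03,0],0.03],[0.02,[-0.006,-0.03,0],0.03],[0.02,[-0.006,-0.03,0],0.03],[0.02,[-0.006,-0.03,0],0.03],[0.02,[-0.006,-0.03,0],0.03],[0.02,[-0.006,-0.02,0],0.03],[0.02,[0,-0.01,0],0.03],[0.02,[0,0,0],0]]'; python3 y.py
```

```text
time: 6.65
eef_pos: [518.8, -92.2, 228.4]
ee_rot: [1.45, -2.764, -0.034]
force: [-0.2, -0.2, -5.0]
grip_width: 43.1
time: 7.48
eef_pos: [452.0, -343.1, 196.2]
ee_rot: [1.802, -2.516, -0.091]
force: [-0.6, 0.3, -5.0]
grip_width: 43.1
[ 452.  -343.1  196.2] toolY 161.2 F [-0.6  0.3 -5. ] w 43.1 7.4833 [-0.75  0.23  0.23  1.64 -0.03 -1.99]
```

```bash
cat >> y.py <<'E'
print("toolz",cv2.Rodrigues(np.array(r))[0][:,2].round(3))
E
python3 -m jog '[[0.02,[0.007,-0.016,0],0],[0.02,[0.007,-0.016,-0.01],0],[0.02,[0.005,-0.014,-0.02],0],[0.02,[0,-0.002,-0.02],0],[0.02,[0,0,-0.02],0],[0.02,[0,0,0],0],[0.02,[0,0,0],0]]'; python3 y.py
```

```text
time: 8.07
eef_pos: [466.9, -382.6, 109.2]
ee_rot: [1.796, -2.518, -0.13]
force: [-0.0, -0.2, -4.6]
grip_width: 42.5
[ 466.9 -382.6  109.2] toolY 161.0 F [-0.  -0.2 -4.6] w 42.5 8.0667 [-0.78  0.36  0.22  1.52 -0.03 -2.02]
toolz [-0.086  0.042 -0.995]
```

```bash
python3 -m jog '[[0.02,[0.003,-0.006,0],0],[0.02,[0.003,-0.006,-0.015],0],[0.02,[0,0,-0.02],0],[0.02,[0,0,-0.02],0],[0.02,[0,0,-0.01],0],[0.02,[0,0,-0.005],0],[0.02,[0,0,0],0],[0.02,[0,0,0],0]]'; python3 y.py
```

```text
time: 8.73
eef_pos: [477.8, -397.1, 39.9]
ee_rot: [1.8, -2.519, -0.115]
force: [0.1, 0.4, -3.6]
grip_width: 43.3
[ 477.8 -397.1   39.9] toolY 161.1 F [ 0.1  0.4 -3.6] w 43.3 8.7333 [-0.79  0.43  0.16  1.39 -0.03 -2.03]
toolz [-0.079  0.035 -0.996]
```

```bash
python3 -m jog '[[0.02,[-0.003,0.001,-0.01],0],[0.02,[0,0,-0.008],0],[0.02,[0,0,-0.005],0],[0.02,[0,0,-0.003],0],[0.02,[0,0,0],0],[0.02,[0,0,0],0]]'; python3 y.py
```

```text
time: 9.23
eef_pos: [476.3, -397.9, 15.3]
ee_rot: [1.801, -2.52, -0.105]
force: [0.4, 0.3, -6.0]
grip_width: 43.1
[ 476.3 -397.9   15.3] toolY 161.1 F [ 0.4  0.3 -6. ] w 43.1 9.2333 [-0.79  0.43  0.12  1.33 -0.03 -2.03]
toolz [-0.074  0.03  -0.997]
```

```bash
python3 -m jog '[[0.02,[0,0,-0.003],0],[0.02,[0,0,-0.001],0],[0.02,[0,0,0],0],[0.05,[0,0,0],0],[0.06,[0,0,0],0],[0.06,[0,0,0],0],[0.06,[0,0,0],0],[0.06,[0,0,0],0]]'; python3 y.py
python3 -m jog '[[0.06,[0,0,0.01],0],[0.06,[0,0,0.02],0],[0.06,[0,0,0.03],0],[0.06,[0,0,0.03],0],[0.06,[0,0,0.03],0],[0.06,[0,0,0.03],0],[0.06,[0,0,0.03],0],[0.06,[0,0,0],0]]'; python3 y.py
```

```text
time: 9.9
eef_pos: [480.0, -401.7, 18.2]
ee_rot: [1.802, -2.522, -0.085]
force: [-0.3, -0.3, -0.2]
grip_width: 59.9
[ 480.  -401.7   18.2] toolY 161.1 F [-0.3 -0.3 -0.2] w 59.9 9.9 [-0.79  0.43  0.12  1.33 -0.03 -2.03]
toolz [-0.065  0.021 -0.998]
time: 10.57
eef_pos: [477.2, -399.0, 210.7]
ee_rot: [1.802, -2.522, -0.086]
force: [-0.7, -0.9, 1.3]
grip_width: 60.6
[ 477.2 -399.   210.7] toolY 161.1 F [-0.7 -0.9  1.3] w 60.6 10.5667 [-0.79  0.38  0.44  1.69 -0.03 -2.03]
toolz [-0.066  0.021 -0.998]
```

```bash
python3 -m jog '[[0.03,[0,0.01,0.01],0.04],[0.03,[0.003,0.02,0.01],0.04],[0.03,[0.005,0.034,0.003],0.04],[0.03,[0.005,0.034,0.003],0.04],[0.03,[0.005,0.034,0.003],0.04],[0.03,[0.005,0.034,0.003],0.04],[0.03,[0.005,0.034,0.003],0.04],[0.03,[0.005,0.034,0.003],0.04],[0.03,[0.005,0.034,0.003],0.04],[0.03,[0.005,0.034,0.003],0.04]]'; python3 y.py
```

```text
time: 11.4
eef_pos: [520.6, -95.1, 271.4]
ee_rot: [2.269, -2.108, -0.03]
force: [0.9, 0.3, -0.2]
grip_width: 30.2
[520.6 -95.1 271.4] toolY 4.2 F [ 0.9  0.3 -0.2] w 30.2 11.4 [-0.29  0.12  0.25  1.74 -0.03 -1.93]
toolz [-0.044 -0.019 -0.999]
```

```bash
python3 -m jog '[[0.03,[0.005,0.034,0.002],0.04],[0.03,[0.005,0.034,0.002],0.04],[0.03,[0.005,0.034,0.002],0.04],[0.03,[0.005,0.034,0.002],0.04],[0.03,[0.005,0.034,0.002],0.04],[0.03,[0.005,0.034,0.002],0.04],[0.03,[0.005,0.034,0.002],0.04],[0.03,[0.005,0.034,0.002],0.04],[0.03,[0.003,0.02,0],0.03],[0.03,[0,0,0],0]]'; python3 y.py
```

```text
time: 12.23
eef_pos: [562.9, 219.1, 300.7]
ee_rot: [2.635, -1.653, 0.004]
force: [-0.4, -0.5, -0.2]
grip_width: 30.3
[562.9 219.1 300.7] toolY 25.8 F [-0.4 -0.5 -0.2] w 30.3 12.2333 [ 0.27  0.33  0.56  1.82 -0.02 -1.75]
toolz [-0.014 -0.028 -1.   ]
```

```bash
python3 -m jog '[[0.03,[0.003,0.025,-0.01],0],[0.03,[0.003,0.025,-0.02],0],[0.03,[0,0.005,-0.025],0],[0.03,[0,0,-0.02],0],[0.03,[0,0,-0.01],0],[0.03,[0,0,0],0],[0.03,[0,0,0],0]]'
python3 - <<'E'
exec(open("y.py").read())
p=camera("top");q=camera("scene")
d=models.spot_point(p,"dolly")[0];e=models.spot_point(q,"dolly")[0];print("dolly",d,e,tri(p,d["position"],q,e["position"]),onz(p,d["position"],5))
for pp,z in((p,160),(q,160)):
  for g in models.regions_of(pp,"panel")[:4]:
    c=max(cv2.findContours(g["pixels"].astype(np.uint8),0,1)[0],key=cv2.contourArea)[:,0]
    print(g["p"],g["position"],cv2.minAreaRect(np.array([onz(pp,x,z)[:2] for x in c],np.float32)))
E
```

```text
time: 12.82
eef_pos: [569.6, 275.6, 220.3]
ee_rot: [2.64, -1.658, 0.019]
force: [-0.2, -0.4, 0.4]
grip_width: 30.1
[569.6 275.6 220.3] toolY 25.8 F [-0.2 -0.4  0.4] w 30.1 12.8167 [ 0.36  0.35  0.43  1.66 -0.02 -1.66]
toolz [-0.002 -0.027 -1.   ]
dolly {'position': [441.1, 207.1], 'p': 0.9} {'position': [199.7, 268.6], 'p': 0.6} (array([ 480.49705244, -395.67641447,    7.97164054]), np.float64(0.49045555393916573)) [ 480.72343236 -396.22080347    5.        ]
0.77 [179.9, 292.4] ((240.62933349609375, 381.1214294433594), (81.60404968261719, 77.52845764160156), 53.578819274902344)
0.74 [240.0, 239.3] ((385.1869812011719, 225.93667602539062), (52.56412887573242, 54.68352127075195), 67.17041015625)
0.6 [242.0, 161.8] ((606.77734375, 204.09909057617188), (90.68452453613281, 121.25218963623047), 26.445423126220703)
0.79 [389.9, 123.3] ((344.857421875, 316.10992431640625), (82.94448852539062, 116.64801788330078), 52.92831039428711)
0.64 [404.7, 197.1] ((607.6552124023438, 198.17022705078125), (90.89830780029297, 123.22911071777344), 26.35409927368164)
0.64 [373.4, 165.4] ((463.4576416015625, 180.56124877929688), (52.37520980834961, 65.48995208740234), 66.1932373046875)
```

```bash
python3 -m jog '[[0.03,[0,0.004,-0.015],0],[0.03,[0,0,-0.015],0],[0.03,[0,0,-0.012],0],[0.03,[0,0,-0.006],0],[0.03,[0,0,0],0],[0.03,[0,0,0],0]]'; python3 y.py
```

```text
time: 13.62
eef_pos: [573.9, 280.5, 178.5]
ee_rot: [2.649, -1.666, 0.033]
force: [-0.7, -0.4, 0.6]
grip_width: 29.9
[573.9 280.5 178.5] toolY 25.7 F [-0.7 -0.4  0.6] w 29.9 13.6167 [ 0.36  0.34  0.33  1.56 -0.02 -1.66]
toolz [ 0.011 -0.022 -1.   ]
```

```bash
python3 -m jog '[[0.03,[-0.004,0,-0.012],0],[0.03,[0,0,-0.008],0],[0.03,[0,0,-0.004],0],[0.03,[0,0,0],0],[0.03,[0,0,0],0]]'; python3 y.py
```

```text
time: 14.03
eef_pos: [572.2, 281.0, 158.0]
ee_rot: [2.653, -1.669, 0.04]
force: [0.8, 0.0, 0.8]
grip_width: 30.2
[572.2 281.  158. ] toolY 25.6 F [0.8 0.  0.8] w 30.2 14.0333 [ 0.36  0.33  0.28  1.51 -0.02 -1.65]
toolz [ 0.018 -0.019 -1.   ]
```

```bash
python3 -m jog '[[0.03,[-0.002,0,-0.004],0],[0.03,[0,0,-0.002],0],[0.03,[0,0,0],0]]'; python3 y.py;  python3 -m jog '[[0.03,[0,0,-0.002],0],[0.03,[0,0,-0.001],0],[0.03,[0,0,0],0]]'; python3 y.py
```

```text
time: 14.28
eef_pos: [571.1, 281.2, 153.2]
ee_rot: [2.654, -1.671, 0.042]
force: [0.2, -1.1, 0.8]
grip_width: 30.3
[571.1 281.2 153.2] toolY 25.6 F [ 0.2 -1.1  0.8] w 30.3 14.2833 [ 0.36  0.33  0.26  1.49 -0.02 -1.65]
toolz [ 0.02  -0.018 -1.   ]
time: 14.53
eef_pos: [571.4, 281.3, 150.4]
ee_rot: [2.655, -1.671, 0.043]
force: [0.0, 1.1, -0.2]
grip_width: 29.9
[571.4 281.3 150.4] toolY 25.6 F [ 0.   1.1 -0.2] w 29.9 14.5333 [ 0.36  0.33  0.26  1.49 -0.02 -1.65]
toolz [ 0.021 -0.018 -1.   ]
```

```bash
python3 -m jog '[[0.03,[0.002,-0.003,-0.001],0],[0.03,[0.0027,-0.0054,0],0],[0.03,[0.0027,-0.0054,0],0],[0.03,[0.0027,-0.0054,0],0],[0.03,[0.0027,-0.0054,0],0],[0.03,[0.0027,-0.0054,0],0],[0.03,[0.0027,-0.0054,0],0],[0.03,[0.0027,-0.0054,0],0]]'
python3 - <<'E'
exec(open("y.py").read())
p=camera("top");q=camera("scene")
for pp in(p,q):
  for g in models.regions_of(pp,"panel")[:5]:
    c=max(cv2.findContours(g["pixels"].astype(np.uint8),0,1)[0],key=cv2.contourArea)[:,0]
    print(g["p"],g["position"],cv2.minAreaRect(np.array([onz(pp,x,160)[:2] for x in c],np.float32)))
E
```

```text
time: 15.2
eef_pos: [594.2, 237.4, 150.0]
ee_rot: [2.657, -1.671, 0.043]
force: [-0.8, 0.5, 1.2]
grip_width: 29.6
[594.2 237.4 150. ] toolY 25.7 F [-0.8  0.5  1.2] w 29.6 15.2 [ 0.29  0.33  0.26  1.49 -0.02 -1.73]
toolz [ 0.022 -0.017 -1.   ]
0.97 [185.4, 287.9] ((253.64083862304688, 372.4302062988281), (82.13174438476562, 105.55786895751953), 51.78120422363281)
0.59 [254.5, 157.1] ((622.1928100585938, 173.1997528076172), (93.34649658203125, 126.69383239746094), 26.443849563598633)
0.92 [392.2, 123.8] ((343.3646240234375, 315.16619873046875), (74.39122009277344, 108.92865753173828), 53.49711608886719)
0.68 [374.2, 165.8] ((461.82989501953125, 181.5643768310547), (51.9868049621582, 61.902320861816406), 67.45796203613281)
0.58 [400.5, 208.4] ((623.8245849609375, 166.93692016601562), (89.73387908935547, 123.22557830810547), 26.481149673461914)
```

```bash
python3 -m jog '[[0.03,[0.0027,-0.0054,0],0],[0.03,[0.0027,-0.0054,0],0],[0.03,[0.0027,-0.0054,0],0],[0.03,[0.0027,-0.0054,0],0],[0.03,[0.0027,-0.0054,0],0],[0.03,[0.0027,-0.0054,0],0],[0.03,[0.0027,-0.0054,0],0],[0.03,[0.0027,-0.0054,0],0],[0.03,[0.0027,-0.0054,0],0],[0.03,[0,0,0],0]]'
python3 - <<'E'
exec(open("y.py").read())
p=camera("top");q=camera("scene");s=np.load("stand.npy")
for pp in(p,q):
  for g in models.regions_of(pp,"panel")[:5]:
    c=max(cv2.findContours(g["pixels"].astype(np.uint8),0,1)[0],key=cv2.contourArea)[:,0]
    r=cv2.minAreaRect(np.array([onz(pp,x,160)[:2] for x in c],np.float32))
    d=np.array(r[0])-s[:2];t=s[2];print(g["p"],r,"stand",np.cos(t)*d[0]+np.sin(t)*d[1],-np.sin(t)*d[0]+np.cos(t)*d[1])
E
```

```text
time: 16.23
eef_pos: [620.3, 185.0, 150.0]
ee_rot: [2.659, -1.669, 0.042]
force: [-0.1, -0.4, 0.7]
grip_width: 30.1
[620.3 185.  150. ] toolY 25.8 F [-0.1 -0.4  0.7] w 30.1 16.2333 [ 0.2   0.35  0.28  1.49 -0.02 -1.82]
toolz [ 0.021 -0.016 -1.   ]
0.98 ((252.05665588378906, 371.0953674316406), (83.10169982910156, 109.24916076660156), 53.28158187866211) stand -442.2754541654733 201.01095773028396
0.79 ((648.3857421875, 120.63912200927734), (93.70923614501953, 120.81306457519531), 24.9854679107666) stand -9.26800856505741 21.262167536846775
0.78 ((343.65679931640625, 313.0274353027344), (69.74121856689453, 111.84901428222656), 54.434410095214844) stand -342.1673245308938 159.28766208301357
0.72 ((462.6841735839844, 181.50228881835938), (51.4661979675293, 62.2347526550293), 63.98489761352539) stand -202.59259942179264 49.81037634076809
0.56 ((648.8695068359375, 114.04715728759766), (88.85079956054688, 122.85664367675781), 26.501445770263672) stand -7.675304000326284 14.847238129874935
```

```bash
python3 -m jog '[[0.03,[0.0027,-0.0054,0],0],[0.03,[0.0027,-0.0054,0],0],[0.03,[0.0027,-0.0054,0],0],[0.03,[0.0027,-0.0054,0],0],[0.03,[0.0027,-0.0054,0],0],[0.03,[0.0027,-0.0054,0],0],[0.03,[0,0,0],0]]'
python3 - <<'E'
exec(open("y.py").read())
p=camera("top");q=camera("scene");s=np.load("stand.npy")
for pp in(p,q):
  for g in models.regions_of(pp,"panel")[:5]:
    print(g["p"],g["position"],int(g["pixels"].sum()))
save(p,"pics/t4.png",(196,88,384,236),4)
E
```

```text
time: 17.02
eef_pos: [636.7, 152.3, 150.0]
ee_rot: [2.663, -1.664, 0.039]
force: [0.1, -0.4, 0.3]
grip_width: 29.7
[636.7 152.3 150. ] toolY 26.0 F [ 0.1 -0.4  0.3] w 29.7 17.0167 [ 0.14  0.37  0.31  1.49 -0.02 -1.88]
toolz [ 0.021 -0.015 -1.   ]
0.81 [186.0, 288.8] 1115
0.65 [287.6, 141.9] 1153
0.72 [374.7, 164.5] 295
0.69 [375.1, 237.5] 1451
0.69 [388.7, 121.6] 389
```

View pics/t4.png

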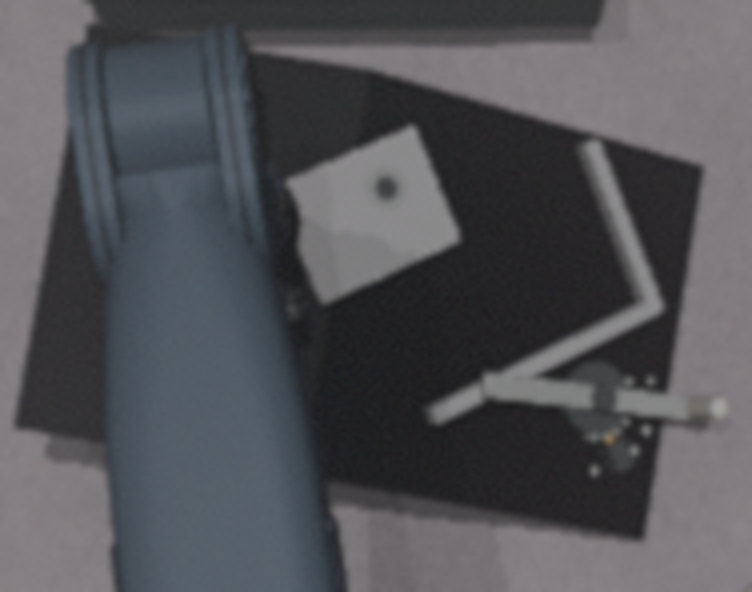

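The panel (centre ≈ crop 370,215) is right at the brink, still square to the fences. A few more millimetres.

```bash
python3 -m jog '[[0.03,[0.0027,-0.0054,0],0],[0.03,[0.0027,-0.0054,0],0],[0.03,[0.0027,-0.0054,0],0],[0.03,[0.0027,-0.0054,0],0],[0.03,[0.0,0,0],0],[0.03,[0,0,0],0],[0.03,[0,0,0],0],[0.03,[0,0,0],0]]'
python3 - <<'E'
exec(open("y.py").read())
p=camera("top");q=camera("scene")
for pp in(p,q):
  for g in models.regions_of(pp,"panel")[:5]:
    print(g["p"],g["position"],int(g["pixels"].sum()))
E
```

```text
time: 17.88
eef_pos: [647.7, 130.3, 150.0]
ee_rot: [2.665, -1.662, 0.038]
force: [-0.6, 0.7, -0.5]
grip_width: 30.1
[647.7 130.3 150. ] toolY 26.1 F [-0.6  0.7 -0.5] w 30.1 17.8833 [ 0.1   0.38  0.33  1.5  -0.02 -1.92]
toolz [ 0.02  -0.013 -1.   ]
0.89 [333.8, 158.2] 1058
0.71 [186.1, 287.7] 1162
0.64 [227.2, 246.9] 166
0.82 [374.3, 166.7] 277
0.78 [323.8, 255.3] 1213
0.54 [384.2, 124.3] 147
```

Panel detected at (334,158)/(324,255), right at the predicted home pixels (334,158)/(325,256). Raising and moving towards the peg.

```bash
python3 -m jog '[[0.0,[0,0,0.01],0],[0.0,[0,0.005,0.025],0],[0.0,[0,0,0.025],-0.1],[0.0,[-0.004,-0.01,0.02],-0.12],[0.0,[-0.004,-0.015,0],-0.12],[0.0,[-0.004,-0.015,0],-0.12],[0.0,[-0.004,-0.015,0],-0.12],[0.0,[-0.004,-0.015,0],-0.12],[0.0,[-0.004,-0.015,0],-0.12],[0.0,[-0.004,-0.015,0],-0.12]]'; python3 -m jog '[[0.0,[-0.004,-0.015,0],-0.12],[0.0,[-0.004,-0.015,0],-0.12],[0.0,[-0.004,-0.015,0],-0.12],[0.0,[-0.004,-0.015,0],-0.12],[0.0,[-0.004,-0.015,0],-0.12],[0.0,[-0.004,-0.015,0],-0.12],[0.0,[-0.004,-0.015,0],-0.12],[0.0,[-0.004,-0.015,0],-0.12],[0.0,[-0.004,-0.015,0],-0.12],[0.0,[0,0,0],0]]'; python3 y.py
```

```text
time: 18.92
eef_pos: [617.1, 37.3, 239.4]
ee_rot: [1.578, -2.714, 0.031]
force: [0.3, 0.2, -0.5]
grip_width: 0.1
time: 19.75
eef_pos: [578.9, -105.1, 249.2]
ee_rot: [-0.121, -3.134, 0.033]
force: [0.1, 0.7, -0.8]
grip_width: 0.1
[ 578.9 -105.1  249.2] toolY 85.6 F [ 0.1  0.7 -0.8] w 0.1 19.75 [-0.28  0.22  0.33  1.68 -0.02 -0.2 ]
toolz [-0.006 -0.021 -1.   ]
```

```bash
python3 -m jog '[[0.0,[-0.003,-0.022,0],-0.11],[0.0,[-0.004,-0.022,0],-0.11],[0.0,[-0.004,-0.022,-0.01],-0.11],[0.0,[-0.003,-0.015,-0.02],-0.11],[0.0,[0,-0.002,-0.025],-0.03],[0.0,[0,0,-0.02],0],[0.0,[0,0,-0.01],0],[0.0,[0,0,0],0],[0.0,[0,0,0],0]]'
python3 - <<'E'
exec(open("y.py").read())
p=camera("top");q=camera("scene")
for n in("panel","thumb_peg"):
  for pp in(p,q): print(n,[(g["position"],g["p"]) for g in models.spot_point(pp,n)[:4]])
im=np.hstack([cv2.resize(x["image"][r:r+110,c:c+110],(400,400),interpolation=2) for x,r,c in((p,115,275),(q,190,250))])
cv2.imwrite("pics/c5.png",im[:,:,::-1])
E
```

```text
time: 20.5
eef_pos: [567.4, -187.8, 169.7]
ee_rot: [0.852, 3.021, -0.028]
force: [-0.2, -0.6, 0.5]
grip_width: 0.2
[ 567.4 -187.8  169.7] toolY 58.5 F [-0.2 -0.6  0.5] w 0.2 20.5 [-0.42  0.23  0.18  1.51 -0.02  0.13]
toolz [-0.002 -0.018 -1.   ]
panel [([236.2, 244.4], 0.92), ([185.4, 286.1], 0.9), ([333.9, 158.3], 0.78), ([376.6, 189.1], 0.38)]
panel [([374.0, 165.9], 0.87), ([391.4, 123.4], 0.82), ([324.0, 254.9], 0.68)]
thumb_peg [([376.6, 188.7], 0.65)]
thumb_peg [([269.9, 245.2], 0.63)]
```

View pics/c5.png

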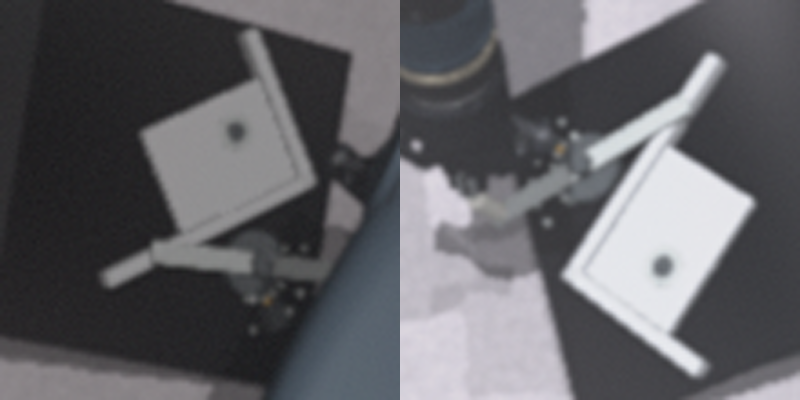

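```bash
python3 -m jog '[[0.0,[0,-0.01,-0.01],0],[0.0,[0,0,-0.02],0],[0.0,[0,0,-0.02],0],[0.0,[0,0,-0.015],0],[0.0,[0,0,-0.01],0],[0.0,[0,0,0],0],[0.0,[0,0,0],0]]'; python3 y.py
```

```text
time: 21.38
eef_pos: [570.6, -203.7, 95.5]
ee_rot: [0.85, 3.008, -0.035]
force: [-0.6, 0.6, 0.1]
grip_width: -0.3
[ 570.6 -203.7   95.5] toolY 58.4 F [-0.6  0.6  0.1] w -0.3 21.3833 [-0.44  0.25  0.05  1.36 -0.02  0.11]
toolz [ 0.009 -0.026 -1.   ]
```

```bash
python3 -m jog '[[0.0,[-0.002,0,-0.012],0],[0.0,[-0.002,0,-0.012],0],[0.0,[-0.002,0,-0.008],0],[0.0,[-0.002,0,-0.004],0],[0.0,[0,0,0],0],[0.0,[0,0,0],0]]'; python3 y.py
python3 - <<'E'
from h import *
s=np.load("stand.npy")
def peg(L,h):
    a=4.54-L;return stand2w(s,corner(-50+80*np.cos(a),70+80*np.sin(a),h))
for L in (.35,.55,.7,.9,1.05,1.25,1.4):
    n=np.radians(148.4); print(L,peg(L,45).round(0),"tcp at flank contact",(peg(L,45)[:2]-19*np.array([np.cos(n),np.sin(n)])).round(0))
E
```

```text
time: 21.88
eef_pos: [562.9, -204.8, 58.1]
ee_rot: [0.849, 3.005, -0.036]
force: [0.0, -0.3, -0.3]
grip_width: 0.1
[ 562.9 -204.8   58.1] toolY 58.4 F [ 0.  -0.3 -0.3] w 0.1 21.8833 [-0.45  0.25 -0.03  1.28 -0.02  0.1 ]
toolz [ 0.012 -0.027 -1.   ]
0.35 [ 532. -175.   58.] tcp at flank contact [ 548. -185.]
0.55 [ 516. -173.   59.] tcp at flank contact [ 532. -183.]
0.7 [ 505. -169.   60.] tcp at flank contact [ 521. -179.]
0.9 [ 491. -161.   62.] tcp at flank contact [ 507. -171.]
1.05 [ 482. -154.   65.] tcp at flank contact [ 498. -164.]
1.25 [ 471. -143.   69.] tcp at flank contact [ 488. -153.]
1.4 [ 465. -133.   73.] tcp at flank contact [ 482. -143.]
```

```bash
python3 -m jog '[[0.0,[-0.002,0.007,0],0],[0.0,[-0.003,0.006,0],0],[0.0,[-0.003,0.002,0],0],[0.0,[0,0,0],0]]'; python3 y.py
```

```text
time: 22.22
eef_pos: [554.9, -188.3, 59.5]
ee_rot: [0.849, 3.003, -0.036]
force: [0.2, 0.8, -0.1]
grip_width: 0.0
[ 554.9 -188.3   59.5] toolY 58.4 F [ 0.2  0.8 -0.1] w 0.0 22.2167 [-0.43  0.21 -0.06  1.27 -0.02  0.12]
toolz [ 0.014 -0.028 -1.   ]
```

```bash
python3 -m jog '[[0.0,[-0.003,0,0],0],[0.0,[-0.003,0.001,0],0],[0.0,[-0.003,0.001,0],0],[0.0,[0,0,0],0]]'; python3 y.py;python3 -m jog '[[0.0,[-0.004,0.001,0],0],[0.0,[-0.004,0.001,0],0],[0.0,[0,0,0],0]]'
cat > l.py <<'E'
exec(open("y.py").read())
p=camera("top");q=camera("scene")
a=models.spot_point(p,"thumb_peg")[:1];b=models.spot_point(q,"thumb_peg")[:1]
st=np.load("stand.npy")
Ls=np.arange(0,1.8,.01)
def pg(L):
    t=4.54-L;return stand2w(st,corner(-50+80*np.cos(t),70+80*np.sin(t),61))
for pp,g in((p,a),(q,b)):
    if g:
        e=[np.linalg.norm(proj(pp,pg(L))-g[0]["position"]) for L in Ls];i=int(np.argmin(e));print("lever",round(Ls[i],2),"err",round(e[i],1),g[0])
E
python3 l.py
```

```text
time: 22.55
eef_pos: [549.3, -187.6, 61.2]
ee_rot: [0.844, 2.993, -0.039]
force: [1.9, 0.3, -0.8]
grip_width: 0.0
[ 549.3 -187.6   61.2] toolY 58.5 F [ 1.9  0.3 -0.8] w 0.0 22.55 [-0.43  0.18 -0.09  1.26 -0.02  0.12]
toolz [ 0.024 -0.033 -0.999]
time: 22.8
eef_pos: [548.4, -188.1, 62.6]
ee_rot: [0.84, 2.975, -0.037]
force: [2.5, 0.0, -1.2]
grip_width: -0.2
[ 548.4 -188.1   62.6] toolY 58.5 F [ 2.5  0.  -1.2] w -0.2 22.8 [-0.44  0.16 -0.11  1.24 -0.02  0.11]
toolz [ 0.041 -0.037 -0.998]
lever 0.42 err 2.6 {'position': [378.3, 192.0], 'p': 0.56}
```

```bash
python3 -m jog '[[0.0,[-0.009,0.002,-0.002],0],[0.0,[-0.009,0.002,-0.002],0],[0.0,[0,0,0],0]]'; python3 y.py
```

```text
time: 23.25
eef_pos: [545.0, -188.1, 63.9]
ee_rot: [0.83, 2.944, -0.034]
force: [-1.4, -0.3, -0.3]
grip_width: 0.0
[ 545.  -188.1   63.9] toolY 58.5 F [-1.4 -0.3 -0.3] w 0.0 23.25 [-0.44  0.12 -0.16  1.2  -0.01  0.1 ]
toolz [ 0.074 -0.044 -0.996]
```

```bash
python3 l.py; python3 -m jog '[[0.0,[-0.016,0.003,-0.002],0],[0.0,[0,0,0],0]]'; python3 l.py
```

```text
[ 545.  -188.1   63.9] toolY 58.5 F [-1.4 -0.3 -0.3] w 0.0 23.25 [-0.44  0.12 -0.16  1.2  -0.01  0.1 ]
toolz [ 0.074 -0.044 -0.996]
lever 0.47 err 0.1 {'position': [375.6, 193.0], 'p': 0.91}
lever 0.5 err 4.3 {'position': [265.5, 241.8], 'p': 0.87}
time: 23.62
eef_pos: [526.9, -184.8, 61.4]
ee_rot: [0.832, 2.949, -0.035]
force: [-1.4, 0.2, -0.5]
grip_width: -0.3
[ 526.9 -184.8   61.4] toolY 58.5 F [-1.4  0.2 -0.5] w -0.3 23.6167 [-0.45  0.08 -0.21  1.2  -0.01  0.1 ]
toolz [ 0.068 -0.043 -0.997]
lever 0.66 err 0.6 {'position': [374.8, 197.8], 'p': 0.64}
```

```bash
python3 -m jog '[[0.0,[0.005,-0.002,-0.001],0],[0.0,[0.003,0,0],0],[0.0,[0,0,0],0],[0.0,[0,0,0],0],[0.0,[0,0,0],0],[0.0,[0,0,0],0],[0.0,[0,0,0],0],[0.0,[0,0,0],0]]'; python3 l.py
```

```text
time: 24.48
eef_pos: [539.9, -188.2, 60.6]
ee_rot: [0.83, 2.946, -0.035]
force: [0.4, -1.1, -0.2]
grip_width: 0.0
[ 539.9 -188.2   60.6] toolY 58.5 F [ 0.4 -1.1 -0.2] w 0.0 24.4833 [-0.45  0.11 -0.18  1.2  -0.01  0.1 ]
toolz [ 0.071 -0.044 -0.997]
lever 0.72 err 0.2 {'position': [373.5, 199.0], 'p': 0.93}
```

```bash
python3 -m jog '[[0.0,[-0.006,0.003,0.001],0],[0.0,[-0.006,0.003,0.001],0],[0.0,[0,0,0],0]]'; python3 y.py; python3 -m jog '[[0.0,[-0.011,0.007,0],0],[0.0,[0,0,0],0]]'; python3 l.py
```

```text
time: 24.93
eef_pos: [526.6, -181.6, 62.7]
ee_rot: [0.83, 2.947, -0.035]
force: [-0.5, 0.2, 0.1]
grip_width: 0.1
[ 526.6 -181.6   62.7] toolY 58.5 F [-0.5  0.2  0.1] w 0.1 24.9333 [-0.45  0.07 -0.21  1.2  -0.01  0.1 ]
toolz [ 0.07  -0.044 -0.997]
time: 25.1
eef_pos: [521.9, -179.4, 65.4]
ee_rot: [0.827, 2.929, -0.045]
force: [2.3, -0.9, -0.6]
grip_width: -0.1
[ 521.9 -179.4   65.4] toolY 58.5 F [ 2.3 -0.9 -0.6] w -0.1 25.1 [-0.45  0.04 -0.25  1.18 -0.01  0.1 ]
toolz [ 0.086 -0.055 -0.995]
lever 0.66 err 2.4 {'position': [372.0, 196.9], 'p': 0.85}
lever 0.58 err 0.7 {'position': [270.1, 238.9], 'p': 0.88}
```

```bash
python3 -m jog '[[0.0,[-0.014,0.009,-0.003],0],[0.0,[0,0,0],0]]'; python3 l.py
```

```text
time: 25.47
eef_pos: [514.0, -175.0, 65.9]
ee_rot: [0.825, 2.914, -0.053]
force: [-0.3, 0.8, -0.2]
grip_width: -0.0
[ 514.  -175.    65.9] toolY 58.4 F [-0.3  0.8 -0.2] w -0.0 25.4667 [-0.44 -0.   -0.29  1.17 -0.02  0.11]
toolz [ 0.099 -0.064 -0.993]
lever 1.03 err 0.2 {'position': [369.7, 206.0], 'p': 0.67}
lever 0.95 err 41.3 {'position': [229.8, 219.9], 'p': 0.26}
```

```bash
python3 -m jog '[[0.0,[0.004,-0.002,0],0],[0.0,[0,0,0],0],[0.0,[0,0,0],0],[0.0,[0,0,0],0],[0.0,[0,0,0],0],[0.0,[0,0,0],0],[0.0,[0,0,0],0]]'; python3 l.py
```

```text
time: 26.25
eef_pos: [518.3, -177.0, 64.2]
ee_rot: [0.826, 2.92, -0.051]
force: [-0.1, -0.7, -1.5]
grip_width: -0.1
[ 518.3 -177.    64.2] toolY 58.4 F [-0.1 -0.7 -1.5] w -0.1 26.25 [-0.44  0.02 -0.27  1.17 -0.02  0.11]
toolz [ 0.094 -0.061 -0.994]
```

Run:
```python
from h import *
p=camera("top");q=camera("scene")
for pp in(p,q): print([(g["position"],g["p"]) for g in models.spot_in(pp,"thumb_peg")[:3]])
im=np.hstack([cv2.resize(x["image"][r:r+90,c:c+90],(400,400),interpolation=2) for x,r,c in((p,145,305),(q,190,240))])
cv2.imwrite("pics/c6.png",im[:,:,::-1])
```

```text
[([343.8, 186.1], 0.6)]
[([303.9, 237.1], 0.89)]
```

View pics/c6.png

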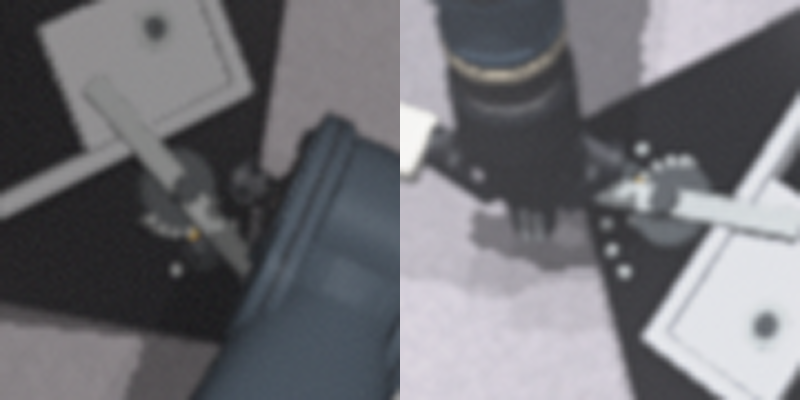

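Run:
```python
from h import *
p=camera("top");q=camera("scene");s=np.load("stand.npy")
f=lambda a,r,h:stand2w(s,corner(-50+r*np.cos(a),70+r*np.sin(a),h))
pv=f(0,0,21.5)
for pp in(p,q):
  for L in(.7,1.05,1.4):
    t=f(4.54-L+np.pi,100,21.5);print(L,proj(pp,pv).round(1),proj(pp,t).round(1),"peg",proj(pp,f(4.54-L,80,61)).round(1))
```

```text
0.7 [346.6 187.3] [319.9 172.5] peg [373.9 198.6]
1.05 [346.6 187.3] [326.  163.1] peg [369.3 206.2]
1.4 [346.6 187.3] [334.5 156.8] peg [362.8 211.5]
0.7 [299.9 234.7] [331.3 228.3] peg [269.2 235.8]
1.05 [299.9 234.7] [330.  240.2] peg [270.7 226.7]
1.4 [299.9 234.7] [324.8 251.6] peg [274.9 218.1]
```

```bash
python3 -m jog '[[0.0,[-0.006,0.003,0.002],0],[0.0,[-0.006,0.003,0.002],0],[0.0,[0,0,0],0]]'; python3 y.py
```

```text
time: 27.0
eef_pos: [505.1, -170.4, 68.5]
ee_rot: [0.826, 2.92, -0.051]
force: [0.2, -0.4, -0.1]
grip_width: 0.1
[ 505.1 -170.4   68.5] toolY 58.4 F [ 0.2 -0.4 -0.1] w 0.1 27.0 [-0.44 -0.02 -0.3   1.18 -0.02  0.11]
toolz [ 0.093 -0.061 -0.994]
```

```bash
python3 -m jog '[[0.0,[-0.01,0.008,0],0],[0.0,[0,0,0],0]]'; python3 y.py;  python3 -m jog '[[0.0,[-0.01,0.01,-0.002],0],[0.0,[0,0,0],0]]'; python3 l.py
```

```text
time: 27.17
eef_pos: [498.6, -165.2, 71.0]
ee_rot: [0.824, 2.909, -0.057]
force: [0.9, -0.1, -0.1]
grip_width: 0.0
[ 498.6 -165.2   71. ] toolY 58.3 F [ 0.9 -0.1 -0.1] w 0.0 27.1667 [-0.44 -0.06 -0.33  1.17 -0.02  0.11]
toolz [ 0.103 -0.068 -0.992]
time: 27.33
eef_pos: [492.3, -158.9, 72.4]
ee_rot: [0.823, 2.896, -0.066]
force: [-0.1, 0.6, -1.3]
grip_width: -0.4
[ 492.3 -158.9   72.4] toolY 58.3 F [-0.1  0.6 -1.3] w -0.4 27.3333 [-0.43 -0.09 -0.36  1.16 -0.02  0.13]
toolz [ 0.113 -0.077 -0.991]
lever 1.31 err 1.7 {'position': [363.7, 209.0], 'p': 0.77}
lever 1.35 err 1.8 {'position': [272.6, 218.4], 'p': 0.68}
```

```bash
python3 -m jog '[[0.0,[0.006,-0.006,0],0],[0.0,[0.01,-0.01,0],0],[0.0,[0.01,-0.01,0.01],0],[0.0,[0.005,-0.005,0.02],0],[0.0,[0,0,0.03],0],[0.0,[0,0,0.03],0],[0.0,[0,-0.02,0.02],0],[0.0,[0,-0.03,0],0],[0.0,[0,-0.03,0],0],[0.0,[0,0,0],0]]'
python3 - <<'E'
exec(open("l.py").read())
for n in("panel","dolly","tape_roll","wedge","screwdriver"):
    print(n,[[(np.round(g["position"]),round(g["p"],2)) for g in models.spot_point(x,n)[:4]] for x in(p,q)])
im=np.hstack([cv2.resize(x["image"][r:r+90,c:c+90],(400,400),interpolation=2) for x,r,c in((p,145,300),(q,190,260))])
cv2.imwrite("pics/c7.png",im[:,:,::-1])
E
```

```text
time: 28.37
eef_pos: [525.4, -276.5, 179.9]
ee_rot: [0.822, 2.91, -0.063]
force: [-0.1, -0.8, 0.3]
grip_width: 0.3
[ 525.4 -276.5  179.9] toolY 58.5 F [-0.1 -0.8  0.3] w 0.3 28.3667 [-0.6   0.08  0.03  1.39 -0.   -0.05]
toolz [ 0.101 -0.071 -0.992]
lever 1.38 err 1.3 {'position': [362.6, 210.2], 'p': 0.62}
lever 1.33 err 2.1 {'position': [275.7, 220.7], 'p': 0.95}
panel [[(array([235., 243.]), 0.98), (array([185., 286.]), 0.63), (array([332., 160.]), 0.62), (array([283., 154.]), 0.29)], [(array([392., 125.]), 0.74), (array([379., 166.]), 0.58), (array([325., 255.]), 0.57)]]
dolly [[(array([422., 142.]), 0.39)], [(array([199., 268.]), 0.79)]]
tape_roll [[(array([174., 223.]), 0.96)], [(array([435., 165.]), 0.69)]]
wedge [[], []]
screwdriver [[(array([423., 144.]), 0.57)], [(array([234., 328.]), 0.82)]]
```

View pics/c7.png

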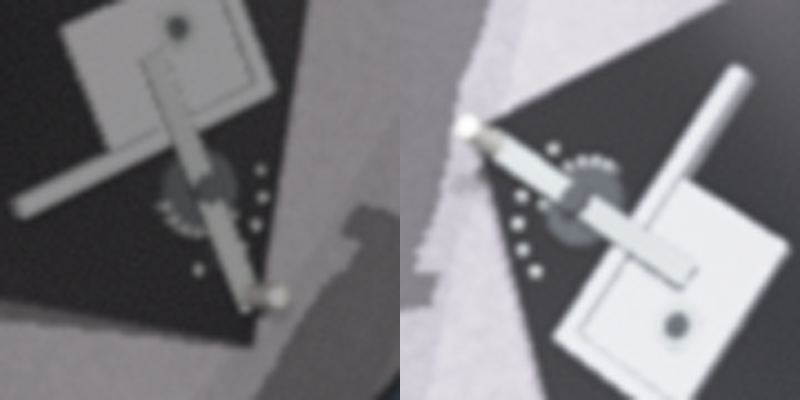

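```bash
python3 -c "
from station import job
print(job.hand_in())"
```

```text
the job is handed in; nothing more can be done
None
```

I finished all three steps and handed the job in at about 29 s of the 72 s allowed; the hand-in reports no verdict.

- **Dolly:** I gripped it, lifted it off the panel and let it go in the tray. After release it measured about (480, −396) mm, within 10 mm of the tray centre. My last check still saw it there in the scene camera. The top-camera network found no dolly at the tray, only a weak (0.39) report on the screwdriver, probably because the arm was in the way.
- **Panel:** I pushed it over the brink from its uphill end with the fingertips, and it slid down by itself. It sits against both fences in the enlarged pictures. The network points were within 1 px of the predicted home when it arrived. At the last check they were within about 3 px in the top view (partly under the lever tongue) and 1 px in the scene view.
- **Lever:** I clicked it from the second notch to the third, fourth and fifth by its peg, with about 0.8 s or more in each notch. The last readings were 1.38 rad (top) and 1.33 rad (scene). The tongue lies straight across the panel and the handle points at the fifth stud.
- **Bystanders:** The tape roll and screwdriver were detected where they started. The wedge was not detected in the last pictures, probably hidden by the arm. The arm was never brought down near it.

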